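# Condiments onto their colour-matched drip coasters

## Robot

A 6-joint arm with a two-finger parallel gripper is mounted at the origin on a cart in front of the work surface, level with it; the furniture and walls round the work are solid. World frame = base frame: x ahead of the robot, y to its left, z up, the work surface at z = 0. Lengths are in mm, angles in degrees, forces in N, time in s.
With the tool pointing down it reaches from about 425 to 950 mm from the base axis. Payload 3.5 kg.
Tool frame: the origin (TCP) lies at the very end of the fingers, on their centre line; the grasp point (between the pads) lies 19 mm behind it (env.hold_point_z is the distance from the TCP to the grasp point, in mm); z points along the fingers, y is the line along which they close (so a half turn about z gives the same grasp; the last joint's range is limited). The gripper opens to 85 mm and grips with 20 to 120 N. Pads are 22 mm wide; open, the fingers measure 114 mm over their backs; the gripper's body (76 mm by 85 mm) begins 54 mm behind the grasp point. The pads swing forward as they close: fully open they stand 13 mm farther back than shut.
Start: joints at [62.624, 16.404, 90.338, -0, 73.258, -8.594], TCP at [217.287, 639.056, 231.325] pointing down, gripper open.
Joint ranges: [-158.93, 158.93], [-51.34, 127.21], [12.03, 142.37], [-87.48, 267.48], [13.55, 161.25], [-162.69, 162.69]. Speed limits (degrees/s): [159.86, 159.86, 180, 180, 180, 180].

## Interface

Orientations are given as a 3x3 rotation matrix whose columns are the frame's x, y, z axes.
In Python, from plant import env gives the robot as it stands.
- The arm moves only by the tool carry_out, never from a script. Its argument "rows" is a list of rows, each an object with "travel": the shift along the tool's x, y, z in mm, a list of three; "delta_rot": the turn, a rotation vector about the tool's x, y, z in rad, a list of three; "gripper": the finger opening in mm, from 0 to 85.4. A call has 1 to 8 rows; each row is the pose to reach, as a shift and turn from the pose commanded when the call began, along the tool's axes at that moment; what a row does not reach only later rows make up. A row lasts 1/8 s, in which the tool goes at most 62.5 mm and 10.7 degrees, less where a joint would pass 70% of its speed; a pose out of reach is approached as far as the arm can. A call with a gripper value outside its range is refused whole. The fingers move at their own pace and stop on an object; "grip_force" is the grip in N (left out, the last holds). Time passes only in rows, so rows that repeat a pose let the fingers close. It gives the time, the measured TCP pose, the force, the opening and the grip force at its end, in the units of the state.
- env.observe(): the state, without advancing time (a new reading comes with each control period).
- env.snapshot(name): name is "scene" or "side" or "wrist"; returns the picture (480x640x3 uint8, blue, green, red); there is no depth.
- env.camera_params(name): a dict with "fx", "fy", "cx", "cy" (pixels), "eye" and "orientation" of the camera in the world. Camera axes: x right, y down, z forward; pixel columns grow to the right and rows downward; lengths in mm; the calibration is good to about 2 mm. A picture is of the moment at which its call begins: read the wrist's pose just before it. camera_params takes no time and is no camera call; for the wrist camera it gives the pose at the moment of the call.
- env.close_job(): hands the job in; it is judged then, once.
Trained networks look in the newest picture that a camera, given by its name, has taken for a name from the list of things; names that differ only in an ending like _2 or _b are one class to them, and where a whole thing is asked for, a point or a joint stands for the part that bears it (a point fixed in the world has none). Each returns a list of dicts, best first, with "score" (0 to 1); they miss things now and then, are a little off and sometimes report something else, mostly with a low value. They report only what shows in the picture. A call takes as long as a camera call. They do not tell look-alikes from the thing itself.
- env.masks_of(query, camera): "region" (480x640 bool, what is visible of it).
- env.pinpoint(query, camera): "location" ([x, y, z] in mm, in world coordinates, good to about 4 mm: a listed point, or the origin of a listed thing).
The state is a dict: "t": time; "joints": joint angles; "joint_vel": joint speeds; "tau": joint torques, N m; "position": TCP position; "orientation": TCP orientation; "contact_force": force on the tool from outside, world axes, zero at the start; "wrist_torque": the same for the moment, N m; "width": opening from 0.0 (shut) to 1.0 (fully open); "finger_force": force on a finger pad.
Only numpy, scipy, OpenCV 4.12 (cv2) and the standard library are available. Lean on these libraries where they do the work, as an engineer would, in place of code of your own. Each camera call takes 0.05 s, during which the arm holds its last target. There are 200 camera calls.

## Task

Tidy up the condiments: stand each of the three bottles and the spice jar upright on the drip coaster that has the colour of its cap or lid (red, green, black, golden yellow), flat on the coaster's floor inside the rim. Do not tip any of them over on the way, and leave the salt shaker and the white-lidded jar standing where they are.

Things in the scene. Friction and masses are not known exactly. Their poses are not given: they have to be found in the camera images.
- soy_bottle: dark brown, almost black sauce bottle with a RED cap, 178 mm tall; round body 54 mm across up to 95 mm, then tapering to a neck and cap at most 28 mm across up to the top; stands upright, about 0.3 kg. Origin at the centre of its underside; z points up along its axis.
- chili_bottle: red sauce bottle with a GREEN cap, 156 mm tall; round body 45 mm across up to 85 mm, from there a neck and cap at most 24 mm across up to the top; stands upright, about 0.2 kg. Origin at the centre of its underside; z points up along its axis.
- vanilla_bottle: small dark brown bottle with a BLACK cap, 102 mm tall; round body 39 mm across up to 60 mm, from there a shoulder and cap at most 24 mm across up to the top; stands upright, about 0.11 kg. Origin at the centre of its underside; z points up along its axis.
- spice_jar: small clear jar of green herbs with a golden YELLOW lid, 96 mm tall, a body about 42 mm across with a round lid 41 mm across over its top 20 mm; stands upright, about 0.11 kg. Origin at the centre of its underside; z points up along its axis.
- salt_shaker: clear shaker with a grey metal top, 44 mm across, 90 mm tall; loose, not part of the job, stays where it stands. Origin at the centre of its underside; z points up along its axis.
- pill_jar: small jar with a white lid and a blue label, 43 mm across, 76 mm tall; loose, not part of the job, stays where it stands. Origin at the centre of its underside; z points up along its axis. (At the back: a microwave, front at x = 0.64, 260 mm tall; at its right end a fixed upright yellow cutting board, 285 mm tall, its near edge at x = 0.60, y = -0.16. Pass in front of or above them.)
- red_coaster: red round drip coaster, fixed to the worktop: a shallow dish 86 mm across outside and 78 mm inside, its floor 4 mm and its rim 8 mm above the worktop, rim 4 mm wide; meant for the bottle with the red cap. Origin at the centre of its underside, on the worktop; z up; the yaw means nothing.
- green_coaster: green round drip coaster, fixed to the worktop: a shallow dish 77 mm across outside and 69 mm inside, its floor 4 mm and its rim 8 mm above the worktop, rim 4 mm wide; meant for the bottle with the green cap. Origin at the centre of its underside, on the worktop; z up; the yaw means nothing.
- black_coaster: black round drip coaster, fixed to the worktop: a shallow dish 71 mm across outside and 63 mm inside, its floor 4 mm and its rim 8 mm above the worktop, rim 4 mm wide; meant for the bottle with the black cap. Origin at the centre of its underside, on the worktop; z up; the yaw means nothing.
- yellow_coaster: yellow round drip coaster, fixed to the worktop: a shallow dish 76 mm across outside and 68 mm inside, its floor 4 mm and its rim 8 mm above the worktop, rim 4 mm wide; meant for the jar with the golden yellow lid. Origin at the centre of its underside, on the worktop; z up; the yaw means nothing.
Things that resemble listed ones, but are neither listed nor needed, are in the scene too. Leave any orange look-alike of the salt_shaker alone.

How it is judged:
By the outcome, as a careful person would: the job done as asked, in the order asked, and still so for the second after the job is handed in, with the robot touching nothing.
It also fails if it takes over 128 s, if anything falls off the work surface, if the arm or the gripper's body presses on something with over 40 N, if the wrist force passes 120 N, or if a joint passes its speed limit or range.

## Working session

There is one attempt and no reset: what is moved stays moved. The work goes in short steps, Python scripts to look and compute and a tool call to move; the robot and the scene stay as the last step left them, time stands still between calls to the robot, and variables do not carry over. Pictures are saved under pics/ and viewed, at most 14 in all, crops included, and the job is handed in when it is done.

Besides the shell and the picture viewer there is one more tool, called in YAML: its name, and indented under it one key for each argument. carry_out: Moves the arm, as the interface text tells. Its arguments: {"type":"object","properties":{"rows":{"type":"array"},"grip_force":{"type":"number"}},"required":["rows"]}

```bash
ls; mkdir -p pics; python3 - <<'E'
from plant import env
import cv2,numpy as np
for c in ["scene","side"]:
    im=env.snapshot(c); cv2.imwrite(f"pics/{c}0.png",im)
    p=env.camera_params(c); print(c,np.round(p["eye"]),np.round(p["orientation"],2).tolist(),p["fx"])
    for n in "soy_bottle chili_bottle vanilla_bottle spice_jar salt_shaker pill_jar red_coaster green_coaster black_coaster yellow_coaster".split():
        r=env.pinpoint(n,c); print(n,[(np.round(d["location"]).tolist(),round(d["score"],2)) for d in r[:4]])
s=env.observe();print(s["t"],s["position"],np.round(s["orientation"],3).tolist(),s["contact_force"])
E
```

```text
pics
scene [-297. -153.  985.] [[0.14, -0.77, 0.62], [-0.99, -0.11, 0.09], [-0.0, -0.63, -0.78]] 472.65917376566705
soy_bottle [([441.0, 219.0, 1.0], 0.77)]
chili_bottle [([456.0, 68.0, -3.0], 0.88)]
vanilla_bottle [([447.0, -59.0, 1.0], 0.71)]
spice_jar [([361.0, -293.0, 1.0], 0.56)]
salt_shaker [([557.0, -317.0, -3.0], 0.97), ([544.0, -113.0, -5.0], 0.74), ([574.0, -231.0, -3.0], 0.65)]
pill_jar [([548.0, 282.0, -2.0], 0.7)]
red_coaster [([449.0, -212.0, 1.0], 0.6)]
green_coaster [([542.0, 127.0, -5.0], 0.68)]
black_coaster [([440.0, -400.0, -3.0], 0.66)]
yellow_coaster [([557.0, 12.0, -1.0], 0.81)]
side [533. 881. 736.] [[-1.0, 0.04, -0.05], [0.06, 0.6, -0.79], [-0.0, -0.8, -0.61]] 457.1699003892604
soy_bottle [([442.0, 218.0, -1.0], 0.95), ([548.0, 280.0, -1.0], 0.42), ([450.0, -57.0, 4.0], 0.24)]
chili_bottle [([453.0, 68.0, -4.0], 0.63)]
vanilla_bottle [([442.0, 216.0, 1.0], 0.66), ([448.0, -59.0, 4.0], 0.44)]
spice_jar [([365.0, -298.0, -1.0], 0.62)]
salt_shaker [([572.0, -233.0, -3.0], 0.61), ([540.0, -114.0, -2.0], 0.57), ([559.0, -316.0, 2.0], 0.47)]
pill_jar [([547.0, 279.0, 1.0], 0.95), ([557.0, 7.0, -0.0], 0.27)]
red_coaster [([453.0, -210.0, 2.0], 0.69)]
green_coaster [([542.0, 128.0, -0.0], 0.66), ([441.0, 220.0, -0.0], 0.23)]
black_coaster [([442.0, -396.0, -0.0], 0.7)]
yellow_coaster [([558.0, 5.0, -0.0], 0.95)]
1.1 [217.30329952 639.04998893 231.32043372] [[-0.947, 0.322, 0.0], [0.322, 0.947, -0.0], [-0.0, -0.0, -1.0]] [0.68313163 0.59008565 0.56640497]
```

View pics/scene0.png

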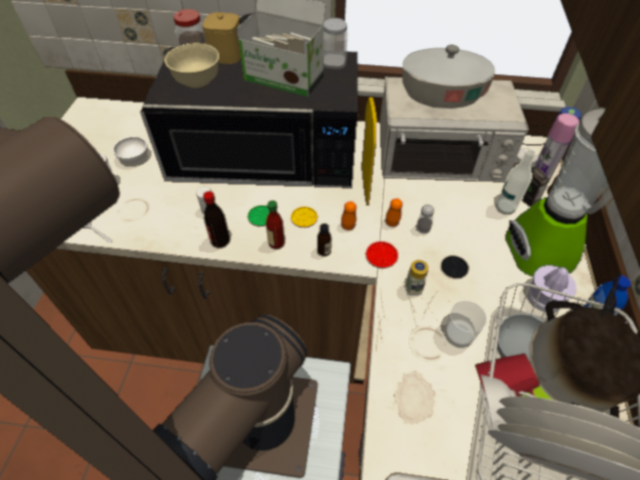

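View pics/side0.png

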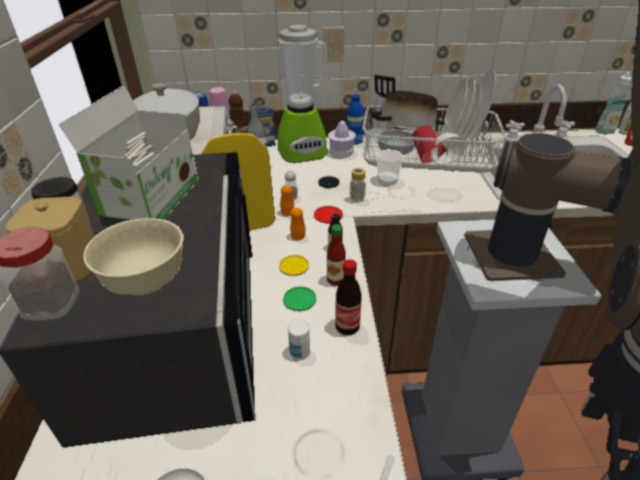

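The scene view shows soy at (215,225), chili at (275,228), vanilla at (324,240) and the spice jar at (417,275). The coasters are green (262,215), yellow (304,217), red (381,255) and black (455,267).

- **Soy, could be confused with:** chili (275,228), vanilla (324,240), or the brown bottle behind at (540,170). The one with the red cap is (215,225).
- **Spice jar, could be confused with:** the orange shakers (349,215) and (395,211), or the salt shaker (426,218). The one with the yellow lid is (417,275).

The red and blue items by the sink are not coasters. Next is a close crop to check these choices.

```bash
python3 - <<'E'
from plant import env
import cv2,numpy as np
im=cv2.imread("pics/scene0.png")[170:310,190:480]
cv2.imwrite("pics/crop0.png",cv2.resize(im,None,fx=2.7,fy=2.7,interpolation=cv2.INTER_CUBIC))
p=env.camera_params("wrist");s=env.observe();R=np.array(s["orientation"])
print("cam in tool",R.T@(np.array(p["eye"])-s["position"]),np.round(R.T@np.array(p["orientation"]),2).tolist())
E
```

```text
cam in tool [ 7.94544246e+01  2.29403808e-02 -1.42606758e+02] [[0.0, -0.95, -0.31], [1.0, 0.0, -0.0], [0.0, -0.31, 0.95]]
```

View pics/crop0.png

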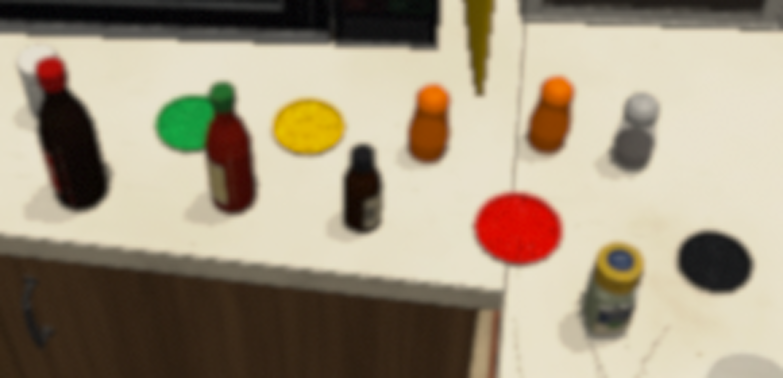

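The crop confirms it: red cap (50,75), green cap (222,98), black cap (362,160), yellow lid (617,262). The two bottle-shaped things at (430,120) and (550,115) are the orange look-alikes.

carry_out:
  rows:
    - {"travel":[-43,-40,-40],"delta_rot":[0,0,-0.1],"gripper":85}
    - {"travel":[-87,-81,-80],"delta_rot":[0,0,-0.2],"gripper":85}
    - {"travel":[-130,-122,-99],"delta_rot":[0,0,-0.328],"gripper":85}
    - {"travel":[-174,-163,-99],"delta_rot":[0,0,-0.328],"gripper":85}
    - {"travel":[-217,-204,-99],"delta_rot":[0,0,-0.328],"gripper":85}
    - {"travel":[-260,-244,-99],"delta_rot":[0,0,-0.328],"gripper":85}
    - {"travel":[-304,-285,-99],"delta_rot":[0,0,-0.328],"gripper":85}
    - {"travel":[-347.5,-326,-99],"delta_rot":[0,0,-0.328],"gripper":85}
  grip_force: 40

```text
t: 2.1
position: [440.8, 218.8, 330.8]
orientation: [[-1.0, -0.0, 0.001], [-0.0, 1.0, 0.0], [-0.001, 0.0, -1.0]]
contact_force: [1.5, 0.1, -0.2]
width: 0.992
finger_force: 0.0
```

```bash
cat > look.py <<'E'
from plant import env
import numpy as np,sys,cv2
s=env.observe();R=np.array(s["orientation"]);P=np.array(s["position"])
print(round(s["t"],2),"P",np.round(P,1),np.round(R,3).tolist(),"j",np.round(s["joints"]),"F",np.round(s["contact_force"],1),round(s["width"]*85.4,1))
a=sys.argv[1:]
for c in ["wrist"]+(["scene","side"] if "-a" in a else []):
    if not [n for n in a if n!="-a" and not n.endswith("png")]: break
    im=env.snapshot(c)
    for n in a:
        if n.endswith("png"):
            if c=="wrist": cv2.imwrite("pics/"+n,im)
        elif n!="-a":
            for d in env.pinpoint(n,c)[:3]:
                print(c,n,round(d["score"],2),np.round(d["location"],1),"tool xy",np.round(R.T@(np.array(d["location"])-P),1))
E
python3 look.py soy_bottle w1.png
```

```text
2.1 P [440.8 218.8 330.8] [[-1.0, -0.0, 0.001], [-0.0, 1.0, 0.0], [-0.001, 0.0, -1.0]] j [ 15. -11. 108.   0.  82. -75.] F [ 1.5  0.1 -0.2] 84.7
wrist soy_bottle 0.86 [ 4.431e+02  2.170e+02 -3.000e-01] tool xy [ -1.9  -1.9 331.1]
```

carry_out:
  rows:
    - {"travel":[-2,-1,60],"delta_rot":[0,0,0],"gripper":85}
    - {"travel":[-2,-1,110],"delta_rot":[0,0,0],"gripper":85}
    - {"travel":[-2,-1,160],"delta_rot":[0,0,0],"gripper":85}
    - {"travel":[-2,-1,200],"delta_rot":[0,0,0],"gripper":85}
    - {"travel":[-2,-1,200],"delta_rot":[0,0,0],"gripper":45}
    - {"travel":[-2,-1,200],"delta_rot":[0,0,0],"gripper":45}
    - {"travel":[-2,-1,200],"delta_rot":[0,0,0],"gripper":10}
    - {"travel":[-2,-1,200],"delta_rot":[0,0,0],"gripper":10}

```text
t: 3.2
position: [443.9, 219.8, 132.8]
orientation: [[-1.0, -0.001, 0.005], [-0.001, 1.0, 0.0], [-0.005, 0.0, -1.0]]
contact_force: [-0.1, -1.7, 4.8]
width: 0.312
finger_force: 39.8
```

carry_out:
  rows:
    - {"travel":[0,0,0],"delta_rot":[0,0,0],"gripper":5}
    - {"travel":[0,0,0],"delta_rot":[0,0,0],"gripper":5}
    - {"travel":[0,0,0],"delta_rot":[0,0,0],"gripper":5}
    - {"travel":[0,0,0],"delta_rot":[0,0,0],"gripper":5}
  grip_force: 50

```text
t: 3.7
position: [444.0, 219.7, 132.9]
orientation: [[-1.0, -0.0, 0.004], [-0.0, 1.0, 0.001], [-0.004, 0.001, -1.0]]
contact_force: [0.4, -1.6, 7.1]
width: 0.31
finger_force: 48.4
```

carry_out:
  rows:
    - {"travel":[0,0,-8],"delta_rot":[0,0,0],"gripper":5}
    - {"travel":[0,0,-25],"delta_rot":[0,0,0],"gripper":5}
    - {"travel":[0,0,-50],"delta_rot":[0,0,0],"gripper":5}
    - {"travel":[0,0,-80],"delta_rot":[0,0,0],"gripper":5}
    - {"travel":[0,0,-115],"delta_rot":[0,0,0],"gripper":5}
    - {"travel":[0,0,-150],"delta_rot":[0,0,0],"gripper":5}
    - {"travel":[0,0,-180],"delta_rot":[0,0,0],"gripper":5}
    - {"travel":[0,0,-195],"delta_rot":[0,0,0],"gripper":5}

```text
t: 4.7
position: [442.5, 219.8, 327.7]
orientation: [[-1.0, -0.0, 0.003], [-0.0, 1.0, 0.001], [-0.003, 0.001, -1.0]]
contact_force: [-0.5, 0.4, -4.0]
width: 0.315
finger_force: 49.2
```

carry_out:
  rows:
    - {"travel":[0,-10,0],"delta_rot":[0,0,0],"gripper":5}
    - {"travel":[0,-35,0],"delta_rot":[0,0,0],"gripper":5}
    - {"travel":[-1,-70,0],"delta_rot":[0,0,0],"gripper":5}
    - {"travel":[-1,-105,0],"delta_rot":[0,0,0],"gripper":5}
    - {"travel":[-2,-140,0],"delta_rot":[0,0,0],"gripper":5}
    - {"travel":[-2,-175,0],"delta_rot":[0,0,0],"gripper":5}
    - {"travel":[-3,-205,0],"delta_rot":[0,0,0],"gripper":5}
    - {"travel":[-3,-235,0],"delta_rot":[0,0,0],"gripper":5}

```text
t: 5.7
position: [444.1, -16.7, 323.0]
orientation: [[-1.0, 0.0, -0.004], [0.0, 1.0, 0.001], [0.004, 0.001, -1.0]]
contact_force: [-0.3, -0.6, -3.2]
width: 0.313
finger_force: 49.6
```

carry_out:
  rows:
    - {"travel":[0,-30,0],"delta_rot":[0,0,0],"gripper":5}
    - {"travel":[0,-60,0],"delta_rot":[0,0,0],"gripper":5}
    - {"travel":[-1,-90,0],"delta_rot":[0,0,0],"gripper":5}
    - {"travel":[-1,-120,0],"delta_rot":[0,0,0],"gripper":5}
    - {"travel":[-2,-150,0],"delta_rot":[0,0,0],"gripper":5}
    - {"travel":[-3,-175,0],"delta_rot":[0,0,0],"gripper":5}
    - {"travel":[-4,-190,0],"delta_rot":[0,0,0],"gripper":5}
    - {"travel":[-4,-194,0],"delta_rot":[0,0,0],"gripper":5}

```text
t: 6.7
position: [448.7, -209.8, 324.0]
orientation: [[-1.0, 0.001, -0.002], [0.001, 1.0, 0.002], [0.002, 0.002, -1.0]]
contact_force: [0.2, -0.1, -3.9]
width: 0.313
finger_force: 49.9
```

```bash
python3 look.py red_coaster soy_bottle -a w2.png
```

```text
6.7 P [ 448.7 -209.8  324. ] [[-1.0, 0.001, -0.002], [0.001, 1.0, 0.002], [0.002, 0.002, -1.0]] j [ -37.  -10.  108.    0.   82. -127.] F [ 0.2 -0.1 -3.9] 26.7
wrist red_coaster 0.94 [ 453.5 -208.5   -0.9] tool xy [ -5.4   0.7 324.9]
wrist red_coaster 0.37 [552.6  11.    0. ] tool xy [-104.3  220.3  324.2]
wrist soy_bottle 0.79 [ 446.  -213.5  191.6] tool xy [  2.5  -4.  132.4]
scene red_coaster 0.98 [ 452.1 -210.9   -1. ] tool xy [ -4.   -1.7 325. ]
scene soy_bottle 0.65 [ 446.8 -209.9  195.1] tool xy [  1.7  -0.4 128.9]
side red_coaster 0.78 [ 452.5 -211.6    1.8] tool xy [ -4.4  -2.4 322.2]
side soy_bottle 0.84 [ 444.2 -207.1  193.6] tool xy [  4.3   2.4 130.4]
side soy_bottle 0.53 [ 454.  -211.2    0.7] tool xy [ -5.9  -2.  323.3]
```

carry_out:
  rows:
    - {"travel":[-6,-1,30],"delta_rot":[0,0,0],"gripper":5}
    - {"travel":[-6,-1,70],"delta_rot":[0,0,0],"gripper":5}
    - {"travel":[-6,-1,110],"delta_rot":[0,0,0],"gripper":5}
    - {"travel":[-6,-1,140],"delta_rot":[0,0,0],"gripper":5}
    - {"travel":[-6,-1,160],"delta_rot":[0,0,0],"gripper":5}
    - {"travel":[-6,-1,172],"delta_rot":[0,0,0],"gripper":5}
    - {"travel":[-6,-1,180],"delta_rot":[0,0,0],"gripper":5}
    - {"travel":[-6,-1,182],"delta_rot":[0,0,0],"gripper":5}

```text
t: 8.15
position: [455.5, -210.5, 143.5]
orientation: [[-1.0, -0.0, 0.0], [-0.0, 1.0, -0.0], [-0.0, -0.0, -1.0]]
contact_force: [-0.0, -0.3, -3.3]
width: 0.314
finger_force: 49.6
```

carry_out:
  rows:
    - {"travel":[0,0,1.5],"delta_rot":[0,0,0],"gripper":5}
    - {"travel":[0,0,3],"delta_rot":[0,0,0],"gripper":5}
    - {"travel":[0,0,3],"delta_rot":[0,0,0],"gripper":5}

```text
t: 8.52
position: [455.4, -210.5, 140.6]
orientation: [[-1.0, -0.0, 0.0], [-0.0, 1.0, -0.0], [-0.0, -0.0, -1.0]]
contact_force: [-0.0, -0.3, -3.6]
width: 0.309
finger_force: 49.6
```

carry_out:
  rows:
    - {"travel":[0,0,1],"delta_rot":[0,0,0],"gripper":5}
    - {"travel":[0,0,2],"delta_rot":[0,0,0],"gripper":5}
    - {"travel":[0,0,2.5],"delta_rot":[0,0,0],"gripper":5}
    - {"travel":[0,0,2.5],"delta_rot":[0,0,0],"gripper":5}

```text
t: 9.02
position: [455.3, -210.4, 137.7]
orientation: [[-1.0, -0.0, -0.0], [-0.0, 1.0, 0.0], [0.0, 0.0, -1.0]]
contact_force: [-0.9, 0.4, -3.5]
width: 0.311
finger_force: 49.6
```

carry_out:
  rows:
    - {"travel":[0,0,1],"delta_rot":[0,0,0],"gripper":5}
    - {"travel":[0,0,1.5],"delta_rot":[0,0,0],"gripper":5}
    - {"travel":[0,0,1.5],"delta_rot":[0,0,0],"gripper":5}

```text
t: 9.4
position: [455.6, -210.6, 137.0]
orientation: [[-1.0, -0.0, 0.001], [-0.0, 1.0, -0.0], [-0.001, -0.0, -1.0]]
contact_force: [-0.6, 1.8, -0.3]
width: 0.308
finger_force: 50.0
```

carry_out:
  rows:
    - {"travel":[0,0,0],"delta_rot":[0,0,0],"gripper":35}
    - {"travel":[0,0,0],"delta_rot":[0,0,0],"gripper":50}
    - {"travel":[0,0,0],"delta_rot":[0,0,0],"gripper":70}
    - {"travel":[0,0,0],"delta_rot":[0,0,0],"gripper":70}
    - {"travel":[0,0,-20],"delta_rot":[0,0,0],"gripper":75}
    - {"travel":[0,0,-60],"delta_rot":[0,0,0],"gripper":75}
    - {"travel":[0,0,-110],"delta_rot":[0,0,0],"gripper":85}
    - {"travel":[0,0,-140],"delta_rot":[0,0,0],"gripper":85}

```text
t: 10.4
position: [456.0, -210.9, 279.4]
orientation: [[-1.0, -0.0, 0.003], [-0.0, 1.0, -0.002], [-0.003, -0.002, -1.0]]
contact_force: [-0.1, -0.4, -1.2]
width: 0.997
finger_force: 0.0
```

carry_out:
  rows:
    - {"travel":[0,40,0],"delta_rot":[0,0,0],"gripper":85}
    - {"travel":[0,90,0],"delta_rot":[0,0,0],"gripper":85}
    - {"travel":[0,140,0],"delta_rot":[0,0,0],"gripper":85}
    - {"travel":[0,190,0],"delta_rot":[0,0,0],"gripper":85}
    - {"travel":[0,240,0],"delta_rot":[0,0,0],"gripper":85}
    - {"travel":[0,278,0],"delta_rot":[0,0,0],"gripper":85}
    - {"travel":[0,278,0],"delta_rot":[0,0,0],"gripper":85}

```text
t: 11.28
position: [454.9, 69.5, 276.3]
orientation: [[-1.0, -0.005, 0.0], [-0.005, 1.0, 0.0], [-0.0, 0.0, -1.0]]
contact_force: [0.4, 1.0, -0.3]
width: 0.999
finger_force: 0.0
```

```bash
python3 look.py soy_bottle chili_bottle -a w3.png; python3 -c "
from plant import env;import cv2
im=env.snapshot('scene')[120:340,150:500];cv2.imwrite('pics/s3.png',cv2.resize(im,None,fx=2,fy=2))"
```

```text
11.28 P [454.9  69.5 276.3] [[-1.0, -0.005, 0.0], [-0.005, 1.0, 0.0], [-0.0, 0.0, -1.0]] j [ -4. -14. 116.   0.  77. -94.] F [ 0.4  1.  -0.3] 85.3
wrist soy_bottle 0.56 [ 453.5 -215.1    3.1] tool xy [   2.7 -284.6  273.2]
scene soy_bottle 0.68 [ 455.1 -213.7    7.6] tool xy [   1.1 -283.2  268.7]
scene chili_bottle 0.82 [455.7  71.   -2. ] tool xy [ -0.7   1.4 278.3]
side soy_bottle 0.9 [ 452.5 -213.4    2.3] tool xy [   3.7 -282.9  274. ]
side chili_bottle 0.65 [454.3  67.2  -1.9] tool xy [  0.7  -2.3 278.2]
```

View pics/s3.png

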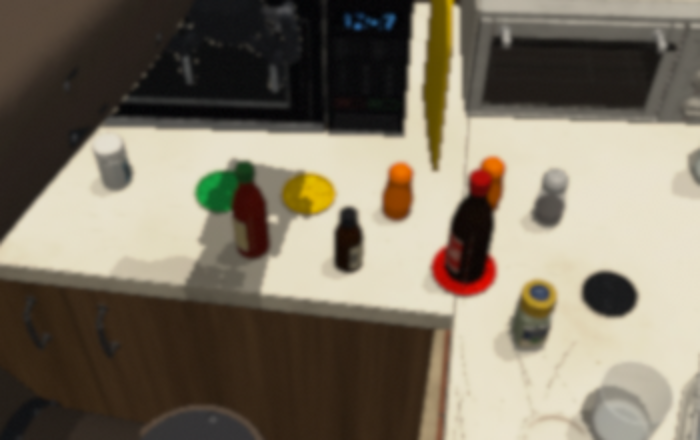

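Soy stands upright at (468,230), inside the red coaster. Chili, at (250,215), hasn't moved. I'll grasp it now.

carry_out:
  rows:
    - {"travel":[0,-1,50],"delta_rot":[0,0,0],"gripper":85}
    - {"travel":[0,-1,95],"delta_rot":[0,0,0],"gripper":85}
    - {"travel":[0,-1,140],"delta_rot":[0,0,0],"gripper":85}
    - {"travel":[0,-1,165],"delta_rot":[0,0,0],"gripper":85}
    - {"travel":[0,-1,170],"delta_rot":[0,0,0],"gripper":45}
    - {"travel":[0,-1,170],"delta_rot":[0,0,0],"gripper":45}
    - {"travel":[0,-1,170],"delta_rot":[0,0,0],"gripper":10}
    - {"travel":[0,-1,170],"delta_rot":[0,0,0],"gripper":10}
  grip_force: 40

```text
t: 12.78
position: [456.7, 66.5, 108.1]
orientation: [[-1.0, -0.0, 0.004], [-0.0, 1.0, -0.0], [-0.004, -0.0, -1.0]]
contact_force: [-0.1, -0.6, 3.0]
width: 0.274
finger_force: 39.2
```

carry_out:
  rows:
    - {"travel":[0,0,0],"delta_rot":[0,0,0],"gripper":5}
    - {"travel":[0,0,0],"delta_rot":[0,0,0],"gripper":5}
    - {"travel":[0,0,0],"delta_rot":[0,0,0],"gripper":5}
    - {"travel":[0,0,0],"delta_rot":[0,0,0],"gripper":5}
  grip_force: 45

```text
t: 13.28
position: [456.7, 66.4, 108.1]
orientation: [[-1.0, -0.0, 0.003], [-0.0, 1.0, -0.0], [-0.003, -0.0, -1.0]]
contact_force: [-0.4, -0.3, 6.0]
width: 0.275
finger_force: 43.8
```

carry_out:
  rows:
    - {"travel":[0,0,-8],"delta_rot":[0,0,0],"gripper":5}
    - {"travel":[0,0,-20],"delta_rot":[0,0,0],"gripper":5}
    - {"travel":[0,0,-40],"delta_rot":[0,0,0],"gripper":5}
    - {"travel":[0,0,-60],"delta_rot":[0,0,0],"gripper":5}
    - {"travel":[0,0,-60],"delta_rot":[0,0,0],"gripper":5}

```text
t: 13.9
position: [456.4, 66.6, 168.2]
orientation: [[-1.0, -0.0, 0.004], [-0.0, 1.0, -0.0], [-0.004, -0.0, -1.0]]
contact_force: [-0.1, -0.5, -1.7]
width: 0.276
finger_force: 44.2
```

carry_out:
  rows:
    - {"travel":[-10,7,0],"delta_rot":[0,0,0],"gripper":5}
    - {"travel":[-30,22,0],"delta_rot":[0,0,0],"gripper":5}
    - {"travel":[-55,40,0],"delta_rot":[0,0,0],"gripper":5}
    - {"travel":[-76,54,0],"delta_rot":[0,0,0],"gripper":5}
    - {"travel":[-85,61,0],"delta_rot":[0,0,0],"gripper":5}
    - {"travel":[-85,61,0],"delta_rot":[0,0,0],"gripper":5}

```text
t: 14.65
position: [540.0, 128.0, 165.2]
orientation: [[-1.0, -0.001, -0.002], [-0.001, 1.0, -0.0], [0.002, -0.0, -1.0]]
contact_force: [0.3, 0.2, -2.5]
width: 0.273
finger_force: 44.3
```

```bash
python3 look.py green_coaster chili_bottle -a w4.png
```

```text
14.65 P [540.  128.  165.2] [[-1.0, -0.001, -0.002], [-0.001, 1.0, -0.0], [0.002, -0.0, -1.0]] j [  3.   5. 111.  -0.  64. -87.] F [ 0.3  0.2 -2.5] 23.3
wrist green_coaster 0.9 [546.  122.8   2. ] tool xy [ -6.4  -5.2 163.2]
wrist chili_bottle 0.79 [540.5 125.3  56. ] tool xy [ -0.8  -2.7 109.2]
scene green_coaster 0.92 [ 5.460e+02  1.286e+02 -4.000e-01] tool xy [ -6.4   0.6 165.6]
scene chili_bottle 0.78 [538.5 130.1  58.5] tool xy [  1.2   2.1 106.7]
side green_coaster 0.95 [543.4 128.   -2.1] tool xy [ -3.8   0.  167.3]
side chili_bottle 0.63 [536.5 129.2  52.5] tool xy [  3.2   1.2 112.7]
side chili_bottle 0.41 [ 361.8 -297.2   -1.2] tool xy [ 178.2 -425.   166.9]
```

carry_out:
  rows:
    - {"travel":[-5,-1,10],"delta_rot":[0,0,0],"gripper":5}
    - {"travel":[-5,-1,25],"delta_rot":[0,0,0],"gripper":5}
    - {"travel":[-5,-1,38],"delta_rot":[0,0,0],"gripper":5}
    - {"travel":[-5,-1,46],"delta_rot":[0,0,0],"gripper":5}
    - {"travel":[-5,-1,50],"delta_rot":[0,0,0],"gripper":5}
    - {"travel":[-5,-1,50],"delta_rot":[0,0,0],"gripper":5}

```text
t: 15.85
position: [545.2, 126.6, 116.1]
orientation: [[-1.0, -0.0, -0.0], [-0.0, 1.0, -0.0], [0.0, -0.0, -1.0]]
contact_force: [0.6, 1.1, -2.7]
width: 0.277
finger_force: 44.4
```

carry_out:
  rows:
    - {"travel":[0,0,1],"delta_rot":[0,0,0],"gripper":5}
    - {"travel":[0,0,2],"delta_rot":[0,0,0],"gripper":5}
    - {"travel":[0,0,2],"delta_rot":[0,0,0],"gripper":5}

```text
t: 16.23
position: [545.3, 126.6, 114.5]
orientation: [[-1.0, -0.0, 0.0], [-0.0, 1.0, -0.0], [-0.0, -0.0, -1.0]]
contact_force: [-0.3, -0.9, -1.7]
width: 0.273
finger_force: 44.4
```

carry_out:
  rows:
    - {"travel":[0,0,1],"delta_rot":[0,0,0],"gripper":5}
    - {"travel":[0,0,2],"delta_rot":[0,0,0],"gripper":5}
    - {"travel":[0,0,2],"delta_rot":[0,0,0],"gripper":5}

```text
t: 16.6
position: [545.2, 126.6, 112.2]
orientation: [[-1.0, -0.0, -0.0], [-0.0, 1.0, -0.0], [0.0, -0.0, -1.0]]
contact_force: [-0.3, 0.0, -2.0]
width: 0.272
finger_force: 44.4
```

carry_out:
  rows:
    - {"travel":[0,0,0.5],"delta_rot":[0,0,0],"gripper":5}
    - {"travel":[0,0,1],"delta_rot":[0,0,0],"gripper":5}

```text
t: 16.85
position: [545.6, 126.6, 112.2]
orientation: [[-1.0, -0.0, 0.0], [-0.0, 1.0, -0.0], [-0.0, -0.0, -1.0]]
contact_force: [-1.5, -0.6, 4.0]
width: 0.27
finger_force: 44.6
```

carry_out:
  rows:
    - {"travel":[0,0,0],"delta_rot":[0,0,0],"gripper":30}
    - {"travel":[0,0,0],"delta_rot":[0,0,0],"gripper":50}
    - {"travel":[0,0,0],"delta_rot":[0,0,0],"gripper":70}
    - {"travel":[0,0,0],"delta_rot":[0,0,0],"gripper":70}
    - {"travel":[0,0,-20],"delta_rot":[0,0,0],"gripper":75}
    - {"travel":[0,0,-60],"delta_rot":[0,0,0],"gripper":75}
    - {"travel":[0,0,-100],"delta_rot":[0,0,0],"gripper":85}
    - {"travel":[0,0,-120],"delta_rot":[0,0,0],"gripper":85}

```text
t: 17.85
position: [546.3, 126.7, 234.1]
orientation: [[-1.0, -0.0, 0.004], [-0.0, 1.0, 0.0], [-0.004, 0.0, -1.0]]
contact_force: [1.0, -0.7, -1.1]
width: 0.993
finger_force: 0.0
```

carry_out:
  rows:
    - {"travel":[20,-38,0],"delta_rot":[0,0,0],"gripper":85}
    - {"travel":[42,-80,0],"delta_rot":[0,0,0],"gripper":85}
    - {"travel":[65,-123,0],"delta_rot":[0,0,0],"gripper":85}
    - {"travel":[88,-165,0],"delta_rot":[0,0,0],"gripper":85}
    - {"travel":[98,-184,0],"delta_rot":[0,0,0],"gripper":85}
    - {"travel":[98,-184,0],"delta_rot":[0,0,0],"gripper":85}

```text
t: 18.6
position: [446.5, -58.2, 230.6]
orientation: [[-1.0, 0.003, -0.001], [0.003, 1.0, 0.001], [0.001, 0.001, -1.0]]
contact_force: [-0.2, 0.1, -0.5]
width: 0.997
finger_force: 0.0
```

```bash
python3 look.py chili_bottle vanilla_bottle -a w5.png; python3 -c "
from plant import env;import cv2
im=env.snapshot('scene')[120:340,150:500];cv2.imwrite('pics/s5.png',cv2.resize(im,None,fx=2,fy=2))"
```

```text
18.6 P [446.5 -58.2 230.6] [[-1.0, 0.003, -0.001], [0.003, 1.0, 0.001], [0.001, 0.001, -1.0]] j [ -20.  -13.  121.    0.   73. -110.] F [-0.2  0.1 -0.5] 85.2
wrist chili_bottle 0.91 [545.4 125.2   1. ] tool xy [-98.6 183.6 229.6]
scene chili_bottle 0.76 [543.1 128.9   1.7] tool xy [-96.3 187.3 228.9]
scene vanilla_bottle 0.61 [446.4 -61.1  -0.5] tool xy [-1.000e-01 -3.000e+00  2.311e+02]
side chili_bottle 0.95 [540.9 131.2  -4.3] tool xy [-94.1 189.5 234.9]
side chili_bottle 0.53 [5.457e+02 2.776e+02 5.000e-01] tool xy [-98.5 336.  230.2]
side vanilla_bottle 0.55 [ 4.464e+02 -5.840e+01  1.000e-01] tool xy [-1.000e-01 -3.000e-01  2.305e+02]
```

View pics/s5.png

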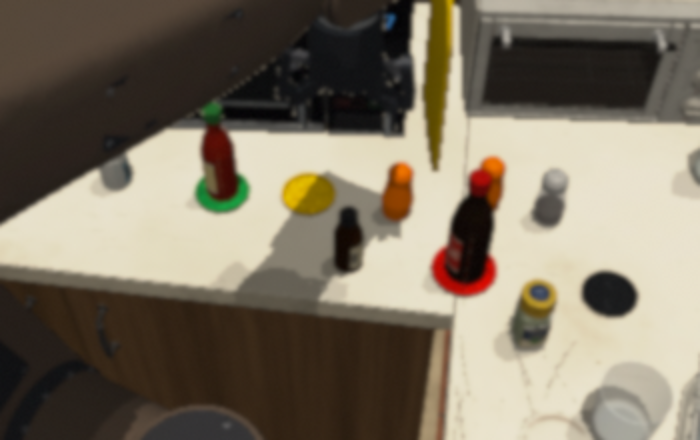

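Chili stands upright at (220,170) on the green coaster, and soy is still on red. Next is vanilla at (348,240), gripped by the cap.

carry_out:
  rows:
    - {"travel":[-1,-1,50],"delta_rot":[0,0,0],"gripper":85}
    - {"travel":[-1,-1,95],"delta_rot":[0,0,0],"gripper":85}
    - {"travel":[-1,-1,135],"delta_rot":[0,0,0],"gripper":85}
    - {"travel":[-1,-1,158],"delta_rot":[0,0,0],"gripper":85}
    - {"travel":[-1,-1,162],"delta_rot":[0,0,0],"gripper":45}
    - {"travel":[-1,-1,162],"delta_rot":[0,0,0],"gripper":45}
    - {"travel":[-1,-1,162],"delta_rot":[0,0,0],"gripper":10}
    - {"travel":[-1,-1,162],"delta_rot":[0,0,0],"gripper":10}
  grip_force: 30

```text
t: 20.1
position: [449.4, -58.8, 70.7]
orientation: [[-1.0, -0.0, 0.003], [-0.0, 1.0, -0.001], [-0.003, -0.001, -1.0]]
contact_force: [0.1, 0.2, 2.4]
width: 0.269
finger_force: 32.0
```

carry_out:
  rows:
    - {"travel":[0,0,0],"delta_rot":[0,0,0],"gripper":5}
    - {"travel":[0,0,0],"delta_rot":[0,0,0],"gripper":5}
    - {"travel":[0,0,0],"delta_rot":[0,0,0],"gripper":5}
  grip_force: 40

```text
t: 20.48
position: [449.4, -58.8, 70.7]
orientation: [[-1.0, -0.0, 0.002], [-0.0, 1.0, -0.001], [-0.002, -0.001, -1.0]]
contact_force: [-0.1, -0.3, 5.6]
width: 0.269
finger_force: 39.2
```

carry_out:
  rows:
    - {"travel":[0,0,-8],"delta_rot":[0,0,0],"gripper":5}
    - {"travel":[0,0,-25],"delta_rot":[0,0,0],"gripper":5}
    - {"travel":[0,0,-50],"delta_rot":[0,0,0],"gripper":5}
    - {"travel":[0,0,-85],"delta_rot":[0,0,0],"gripper":5}
    - {"travel":[0,0,-120],"delta_rot":[0,0,0],"gripper":5}
    - {"travel":[0,0,-155],"delta_rot":[0,0,0],"gripper":5}
    - {"travel":[0,0,-185],"delta_rot":[0,0,0],"gripper":5}
    - {"travel":[0,0,-200],"delta_rot":[0,0,0],"gripper":5}

```text
t: 21.48
position: [448.4, -58.4, 270.8]
orientation: [[-1.0, -0.0, 0.002], [-0.0, 1.0, -0.001], [-0.002, -0.001, -1.0]]
contact_force: [-0.1, -0.8, -1.7]
width: 0.265
finger_force: 39.3
```

carry_out:
  rows:
    - {"travel":[0,-10,-12],"delta_rot":[0,0,0],"gripper":5}
    - {"travel":[0,-35,-15],"delta_rot":[0,0,0],"gripper":5}
    - {"travel":[1,-65,-15],"delta_rot":[0,0,0],"gripper":5}
    - {"travel":[2,-95,-15],"delta_rot":[0,0,0],"gripper":5}
    - {"travel":[3,-125,-15],"delta_rot":[0,0,0],"gripper":5}
    - {"travel":[4,-155,-15],"delta_rot":[0,0,0],"gripper":5}
    - {"travel":[4,-185,-15],"delta_rot":[0,0,0],"gripper":5}
    - {"travel":[4,-215,-15],"delta_rot":[0,0,0],"gripper":5}

```text
t: 22.48
position: [443.5, -274.6, 282.8]
orientation: [[-1.0, 0.0, -0.002], [0.0, 1.0, 0.002], [0.002, 0.002, -1.0]]
contact_force: [-0.5, -0.7, -0.1]
width: 0.265
finger_force: 39.3
```

carry_out:
  rows:
    - {"travel":[1,-30,0],"delta_rot":[0,0,0],"gripper":5}
    - {"travel":[2,-60,0],"delta_rot":[0,0,0],"gripper":5}
    - {"travel":[3,-90,0],"delta_rot":[0,0,0],"gripper":5}
    - {"travel":[4,-115,0],"delta_rot":[0,0,0],"gripper":5}
    - {"travel":[4,-124,20],"delta_rot":[0,0,0],"gripper":5}
    - {"travel":[4,-124,60],"delta_rot":[0,0,0],"gripper":5}
    - {"travel":[4,-124,100],"delta_rot":[0,0,0],"gripper":5}
    - {"travel":[4,-124,110],"delta_rot":[0,0,0],"gripper":5}

```text
t: 23.48
position: [438.5, -394.6, 169.1]
orientation: [[-1.0, -0.001, -0.006], [-0.001, 1.0, 0.008], [0.006, 0.008, -1.0]]
contact_force: [0.4, 0.2, 0.2]
width: 0.266
finger_force: 39.3
```

```bash
python3 look.py black_coaster vanilla_bottle -a w6.png
```

```text
23.48 P [ 438.5 -394.6  169.1] [[-1.0, -0.001, -0.006], [-0.001, 1.0, 0.008], [0.006, 0.008, -1.0]] j [ -52.    9.  105.    0.   66. -142.] F [0.4 0.2 0.2] 22.7
wrist black_coaster 0.74 [ 441.1 -396.    -1.2] tool xy [ -3.5  -2.7 170.2]
wrist vanilla_bottle 0.89 [ 437.2 -398.8   99.8] tool xy [ 1.  -4.7 69.2]
scene black_coaster 0.76 [ 434.7 -398.5    2. ] tool xy [  2.9  -5.1 167.1]
scene vanilla_bottle 0.73 [ 440.9 -397.9  107.4] tool xy [-2.7 -3.8 61.6]
scene vanilla_bottle 0.23 [ 556.1 -318.2   -1.6] tool xy [-118.6   75.1  170.6]
side black_coaster 0.51 [ 440.8 -398.1   -4. ] tool xy [ -3.2  -4.8 173. ]
side vanilla_bottle 0.82 [ 439.9 -397.9  109.2] tool xy [-1.7 -3.7 59.8]
side vanilla_bottle 0.69 [545.7 126.7  -4.6] tool xy [-108.5  519.9  177. ]
```

carry_out:
  rows:
    - {"travel":[-1,0,30],"delta_rot":[0,0,0],"gripper":5}
    - {"travel":[-1,0,60],"delta_rot":[0,0,0],"gripper":5}
    - {"travel":[-1,0,80],"delta_rot":[0,0,0],"gripper":5}
    - {"travel":[-1,0,88],"delta_rot":[0,0,0],"gripper":5}
    - {"travel":[-1,0,91],"delta_rot":[0,0,0],"gripper":5}
    - {"travel":[-1,0,91],"delta_rot":[0,0,0],"gripper":5}

```text
t: 24.68
position: [441.8, -398.0, 84.2]
orientation: [[-1.0, -0.0, 0.001], [-0.0, 1.0, -0.001], [-0.001, -0.001, -1.0]]
contact_force: [-0.6, -0.1, 0.8]
width: 0.267
finger_force: 39.3
```

carry_out:
  rows:
    - {"travel":[0,0,1],"delta_rot":[0,0,0],"gripper":5}
    - {"travel":[0,0,2],"delta_rot":[0,0,0],"gripper":5}
    - {"travel":[0,0,2],"delta_rot":[0,0,0],"gripper":5}

```text
t: 25.05
position: [441.4, -397.4, 81.5]
orientation: [[-1.0, -0.0, 0.0], [-0.0, 1.0, -0.0], [-0.0, -0.0, -1.0]]
contact_force: [-0.0, 0.5, -0.3]
width: 0.271
finger_force: 39.3
```

carry_out:
  rows:
    - {"travel":[0,0,2],"delta_rot":[0,0,0],"gripper":5}
    - {"travel":[0,0,4],"delta_rot":[0,0,0],"gripper":5}
    - {"travel":[0,0,5],"delta_rot":[0,0,0],"gripper":5}
    - {"travel":[0,0,5],"delta_rot":[0,0,0],"gripper":5}

```text
t: 25.55
position: [441.3, -397.3, 76.1]
orientation: [[-1.0, -0.0, -0.0], [-0.0, 1.0, 0.0], [0.0, 0.0, -1.0]]
contact_force: [1.0, -0.2, -1.6]
width: 0.27
finger_force: 39.3
```

carry_out:
  rows:
    - {"travel":[0,0,1],"delta_rot":[0,0,0],"gripper":5}
    - {"travel":[0,0,1.5],"delta_rot":[0,0,0],"gripper":5}
    - {"travel":[0,0,1.5],"delta_rot":[0,0,0],"gripper":5}

```text
t: 25.92
position: [441.4, -397.4, 74.9]
orientation: [[-1.0, -0.0, 0.0], [-0.0, 1.0, -0.0], [-0.0, -0.0, -1.0]]
contact_force: [-0.3, -0.5, -0.8]
width: 0.27
finger_force: 39.4
```

carry_out:
  rows:
    - {"travel":[0,0,0.6],"delta_rot":[0,0,0],"gripper":5}
    - {"travel":[0,0,0.6],"delta_rot":[0,0,0],"gripper":35}
    - {"travel":[0,0,0.6],"delta_rot":[0,0,0],"gripper":60}
    - {"travel":[0,0,0.6],"delta_rot":[0,0,0],"gripper":60}
    - {"travel":[0,0,-20],"delta_rot":[0,0,0],"gripper":60}
    - {"travel":[0,0,-60],"delta_rot":[0,0,0],"gripper":60}
    - {"travel":[0,0,-110],"delta_rot":[0,0,0],"gripper":85}
    - {"travel":[0,0,-140],"delta_rot":[0,0,0],"gripper":85}

```text
t: 26.92
position: [442.2, -398.5, 220.0]
orientation: [[-1.0, -0.0, 0.004], [-0.0, 1.0, -0.005], [-0.004, -0.005, -1.0]]
contact_force: [-0.6, -0.4, -0.1]
width: 1.001
finger_force: 0.0
```

carry_out:
  rows:
    - {"travel":[20,25,0],"delta_rot":[0,0,0],"gripper":85}
    - {"travel":[45,58,0],"delta_rot":[0,0,0],"gripper":85}
    - {"travel":[70,90,0],"delta_rot":[0,0,0],"gripper":85}
    - {"travel":[78,102,0],"delta_rot":[0,0,0],"gripper":85}
    - {"travel":[78,102,0],"delta_rot":[0,0,0],"gripper":85}

```text
t: 27.55
position: [363.6, -295.6, 216.1]
orientation: [[-1.0, -0.0, 0.002], [-0.0, 1.0, -0.002], [-0.002, -0.002, -1.0]]
contact_force: [-0.3, -0.5, -0.4]
width: 0.994
finger_force: 0.0
```

```bash
python3 look.py vanilla_bottle spice_jar -a w7.png; python3 -c "
from plant import env;import cv2
im=env.snapshot('scene')[120:340,150:500];cv2.imwrite('pics/s7.png',cv2.resize(im,None,fx=2,fy=2))"
```

```text
27.55 P [ 363.6 -295.6  216.1] [[-1.0, -0.0, 0.002], [-0.0, 1.0, -0.002], [-0.002, -0.002, -1.0]] j [ -52.  -10.  119.   -0.   70. -142.] F [-0.3 -0.5 -0.4] 84.9
wrist vanilla_bottle 0.63 [ 439.4 -400.4    5.1] tool xy [ -75.4 -104.4  211.4]
wrist spice_jar 0.77 [ 360.8 -294.4    5.1] tool xy [  3.2   1.6 211. ]
wrist spice_jar 0.51 [ 454.2 -213.8    3.8] tool xy [-90.3  82.2 212.3]
scene vanilla_bottle 0.82 [ 443.7 -399.4    4.9] tool xy [ -79.7 -103.4  211.6]
scene spice_jar 0.97 [ 3.618e+02 -2.940e+02 -3.000e-01] tool xy [  2.2   2.1 216.4]
scene spice_jar 0.6 [557.1  11.   -1. ] tool xy [-193.3  307.   216.8]
side spice_jar 0.56 [ 365.1 -293.9   -0.8] tool xy [ -1.1   2.2 216.9]
```

View pics/s7.png

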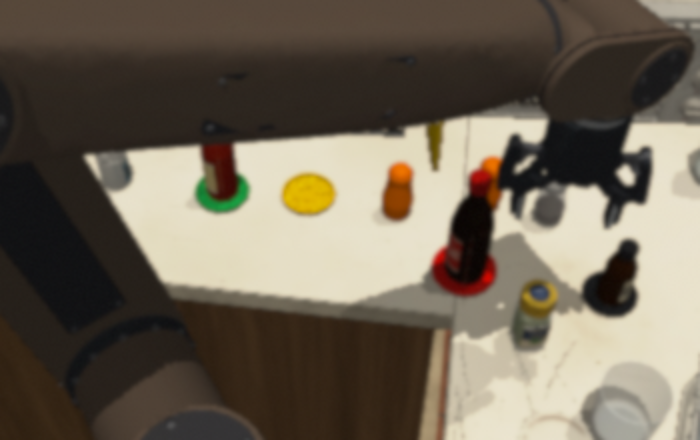

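View pics/w7.png

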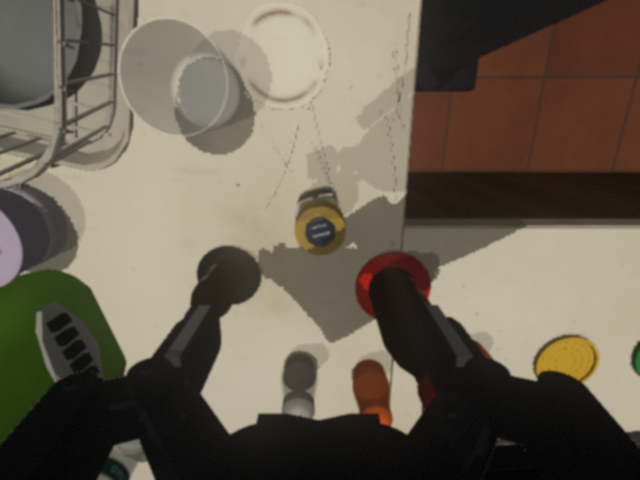

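Vanilla stands at (620,270) on the black coaster in the scene view. The spice jar is centred under the gripper, its lid at (320,230) in the wrist view. I'll grasp it now.

carry_out:
  rows:
    - {"travel":[1,2,45],"delta_rot":[0,0,0],"gripper":85}
    - {"travel":[1,2,85],"delta_rot":[0,0,0],"gripper":85}
    - {"travel":[1,2,120],"delta_rot":[0,0,0],"gripper":85}
    - {"travel":[1,2,145],"delta_rot":[0,0,0],"gripper":85}
    - {"travel":[1,2,151],"delta_rot":[0,0,0],"gripper":60}
    - {"travel":[1,2,151],"delta_rot":[0,0,0],"gripper":60}
    - {"travel":[1,2,151],"delta_rot":[0,0,0],"gripper":25}
    - {"travel":[1,2,151],"delta_rot":[0,0,0],"gripper":25}
  grip_force: 30

```text
t: 29.05
position: [363.3, -294.6, 65.6]
orientation: [[-1.0, -0.0, 0.002], [-0.0, 1.0, -0.003], [-0.002, -0.003, -1.0]]
contact_force: [0.4, 0.9, 3.8]
width: 0.482
finger_force: 30.8
```

carry_out:
  rows:
    - {"travel":[0,0,0],"delta_rot":[0,0,0],"gripper":20}
    - {"travel":[0,0,0],"delta_rot":[0,0,0],"gripper":20}
    - {"travel":[0,0,0],"delta_rot":[0,0,0],"gripper":20}
  grip_force: 40

```text
t: 29.42
position: [363.3, -294.6, 65.6]
orientation: [[-1.0, -0.0, 0.002], [-0.0, 1.0, -0.003], [-0.002, -0.003, -1.0]]
contact_force: [-0.7, -1.3, 5.7]
width: 0.477
finger_force: 40.3
```

carry_out:
  rows:
    - {"travel":[0,0,-8],"delta_rot":[0,0,0],"gripper":20}
    - {"travel":[0,0,-25],"delta_rot":[0,0,0],"gripper":20}
    - {"travel":[0,0,-50],"delta_rot":[0,0,0],"gripper":20}
    - {"travel":[0,0,-85],"delta_rot":[0,0,0],"gripper":20}
    - {"travel":[0,0,-120],"delta_rot":[0,0,0],"gripper":20}
    - {"travel":[0,0,-155],"delta_rot":[0,0,0],"gripper":20}
    - {"travel":[0,0,-190],"delta_rot":[0,0,0],"gripper":20}
    - {"travel":[0,0,-215],"delta_rot":[0,0,0],"gripper":20}

```text
t: 30.42
position: [362.4, -293.4, 281.5]
orientation: [[-1.0, -0.0, 0.002], [-0.0, 1.0, -0.002], [-0.002, -0.002, -1.0]]
contact_force: [0.1, 0.7, -2.1]
width: 0.472
finger_force: 40.6
```

carry_out:
  rows:
    - {"travel":[-6,10,0],"delta_rot":[0,0,0],"gripper":20}
    - {"travel":[-22,35,0],"delta_rot":[0,0,0],"gripper":20}
    - {"travel":[-42,65,0],"delta_rot":[0,0,0],"gripper":20}
    - {"travel":[-62,96,0],"delta_rot":[0,0,0],"gripper":20}
    - {"travel":[-81,126,0],"delta_rot":[0,0,0],"gripper":20}
    - {"travel":[-101,156,0],"delta_rot":[0,0,0],"gripper":20}
    - {"travel":[-120,186,0],"delta_rot":[0,0,0],"gripper":20}
    - {"travel":[-140,217,0],"delta_rot":[0,0,0],"gripper":20}

```text
t: 31.42
position: [501.8, -74.2, 276.9]
orientation: [[-1.0, -0.001, -0.003], [-0.001, 1.0, 0.001], [0.003, 0.001, -1.0]]
contact_force: [-0.1, -0.1, -1.2]
width: 0.47
finger_force: 40.6
```

carry_out:
  rows:
    - {"travel":[-19,30,0],"delta_rot":[0,0,0],"gripper":20}
    - {"travel":[-38,58,0],"delta_rot":[0,0,0],"gripper":20}
    - {"travel":[-52,80,0],"delta_rot":[0,0,0],"gripper":20}
    - {"travel":[-55,86,20],"delta_rot":[0,0,0],"gripper":20}
    - {"travel":[-55,86,60],"delta_rot":[0,0,0],"gripper":20}
    - {"travel":[-55,86,110],"delta_rot":[0,0,0],"gripper":20}
    - {"travel":[-55,86,130],"delta_rot":[0,0,0],"gripper":20}
    - {"travel":[-55,86,130],"delta_rot":[0,0,0],"gripper":20}

```text
t: 32.42
position: [553.8, 9.8, 144.3]
orientation: [[-1.0, 0.0, -0.009], [0.0, 1.0, 0.001], [0.009, 0.001, -1.0]]
contact_force: [0.5, 0.4, -0.6]
width: 0.474
finger_force: 40.6
```

```bash
python3 look.py yellow_coaster spice_jar -a w8.png
```

```text
32.42 P [553.8   9.8 144.3] [[-1.0, 0.0, -0.009], [0.0, 1.0, 0.001], [0.009, 0.001, -1.0]] j [ -9.   7. 111.  -0.  63. -99.] F [ 0.5  0.4 -0.6] 40.5
wrist yellow_coaster 0.51 [547.6 127.8   1.4] tool xy [  5.  117.9 143.1]
wrist spice_jar 0.83 [549.8  10.6  81.8] tool xy [ 3.5  0.7 62.5]
scene yellow_coaster 0.77 [5.561e+02 1.060e+01 5.000e-01] tool xy [ -3.5   0.7 143.8]
scene spice_jar 0.74 [553.4  12.6  84.9] tool xy [-0.1  2.8 59.4]
side yellow_coaster 0.75 [558.6   5.5   1.9] tool xy [ -6.   -4.4 142.3]
side spice_jar 0.61 [561.4   9.3  85. ] tool xy [-8.1 -0.5 59.2]
side spice_jar 0.5 [ 5.572e+02  1.120e+01 -3.000e-01] tool xy [ -4.6   1.3 144.5]
```

carry_out:
  rows:
    - {"travel":[-1,-1,20],"delta_rot":[0,0,0],"gripper":20}
    - {"travel":[-1,-1,45],"delta_rot":[0,0,0],"gripper":20}
    - {"travel":[-1,-1,62],"delta_rot":[0,0,0],"gripper":20}
    - {"travel":[-1,-1,70],"delta_rot":[0,0,0],"gripper":20}
    - {"travel":[-1,-1,72],"delta_rot":[0,0,0],"gripper":20}
    - {"travel":[-1,-1,72],"delta_rot":[0,0,0],"gripper":20}

```text
t: 33.62
position: [558.8, 8.5, 77.4]
orientation: [[-1.0, -0.0, 0.001], [-0.0, 1.0, -0.0], [-0.001, -0.0, -1.0]]
contact_force: [0.4, 0.3, -1.1]
width: 0.475
finger_force: 40.6
```

carry_out:
  rows:
    - {"travel":[0,0,1],"delta_rot":[0,0,0],"gripper":20}
    - {"travel":[0,0,2],"delta_rot":[0,0,0],"gripper":20}
    - {"travel":[0,0,2],"delta_rot":[0,0,0],"gripper":20}

```text
t: 34.0
position: [558.3, 8.6, 75.0]
orientation: [[-1.0, -0.0, 0.0], [-0.0, 1.0, -0.0], [-0.0, -0.0, -1.0]]
contact_force: [-0.6, -0.1, -1.7]
width: 0.479
finger_force: 40.6
```

carry_out:
  rows:
    - {"travel":[0,0,1.5],"delta_rot":[0,0,0],"gripper":20}
    - {"travel":[0,0,3],"delta_rot":[0,0,0],"gripper":20}
    - {"travel":[0,0,4],"delta_rot":[0,0,0],"gripper":20}
    - {"travel":[0,0,4],"delta_rot":[0,0,0],"gripper":20}

```text
t: 34.5
position: [558.2, 8.6, 70.7]
orientation: [[-1.0, -0.0, -0.0], [-0.0, 1.0, 0.0], [0.0, 0.0, -1.0]]
contact_force: [0.5, 0.4, -2.3]
width: 0.474
finger_force: 40.6
```

carry_out:
  rows:
    - {"travel":[0,0,0.7],"delta_rot":[0,0,0],"gripper":20}
    - {"travel":[0,0,1.2],"delta_rot":[0,0,0],"gripper":20}
    - {"travel":[0,0,1.2],"delta_rot":[0,0,0],"gripper":20}

```text
t: 34.88
position: [558.3, 8.6, 69.7]
orientation: [[-1.0, -0.0, 0.0], [-0.0, 1.0, -0.0], [-0.0, -0.0, -1.0]]
contact_force: [-0.6, 0.3, -1.4]
width: 0.473
finger_force: 40.7
```

carry_out:
  rows:
    - {"travel":[0,0,0.6],"delta_rot":[0,0,0],"gripper":20}
    - {"travel":[0,0,0.6],"delta_rot":[0,0,0],"gripper":50}
    - {"travel":[0,0,0.6],"delta_rot":[0,0,0],"gripper":75}
    - {"travel":[0,0,0.6],"delta_rot":[0,0,0],"gripper":75}
    - {"travel":[0,0,-20],"delta_rot":[0,0,0],"gripper":75}
    - {"travel":[0,0,-60],"delta_rot":[0,0,0],"gripper":75}
    - {"travel":[0,0,-110],"delta_rot":[0,0,0],"gripper":75}
    - {"travel":[0,0,-170],"delta_rot":[0,0,0],"gripper":75}

```text
t: 35.88
position: [557.4, 8.7, 240.0]
orientation: [[-1.0, -0.0, -0.002], [-0.0, 1.0, 0.0], [0.002, 0.0, -1.0]]
contact_force: [0.7, 0.0, 0.3]
width: 0.878
finger_force: 0.0
```

carry_out:
  rows:
    - {"travel":[30,0,-40],"delta_rot":[0,0,0],"gripper":75}
    - {"travel":[60,0,-80],"delta_rot":[0,0,0],"gripper":75}
    - {"travel":[80,0,-120],"delta_rot":[0,0,0],"gripper":75}
    - {"travel":[80,0,-150],"delta_rot":[0,0,0],"gripper":75}
    - {"travel":[80,0,-150],"delta_rot":[0,0,0],"gripper":75}
    - {"travel":[80,0,-150],"delta_rot":[0,0,0],"gripper":75}

```text
t: 36.62
position: [478.0, 8.7, 388.1]
orientation: [[-1.0, -0.0, -0.002], [-0.0, 1.0, 0.0], [0.002, 0.0, -1.0]]
contact_force: [0.0, 0.2, -0.5]
width: 0.877
finger_force: 0.0
```

```bash
python3 look.py soy_bottle chili_bottle vanilla_bottle spice_jar salt_shaker pill_jar -a w9.png; python3 -c "
from plant import env;import cv2
cv2.imwrite('pics/s9.png',env.snapshot('scene'));im=env.snapshot('side')[100:400,200:500];cv2.imwrite('pics/d9.png',cv2.resize(im,None,fx=2,fy=2))"
```

```text
36.62 P [478.    8.7 388.1] [[-1.0, -0.0, -0.002], [-0.0, 1.0, 0.0], [0.002, 0.0, -1.0]] j [ -11.  -14.  105.    0.   89. -101.] F [ 0.   0.2 -0.5] 74.9
wrist soy_bottle 0.75 [ 451.6 -211.9    6.4] tool xy [  25.6 -220.7  381.7]
wrist soy_bottle 0.25 [ 439.5 -399.5    5. ] tool xy [  37.8 -408.3  383. ]
wrist chili_bottle 0.97 [546.5 125.    2.5] tool xy [-69.3 116.1 385.5]
wrist vanilla_bottle 0.95 [ 439.7 -399.3    6.7] tool xy [  37.6 -408.1  381.3]
wrist spice_jar 0.79 [556.4   8.1   6.2] tool xy [-79.2  -0.8 381.8]
wrist salt_shaker 0.97 [ 557.7 -317.9   -1.1] tool xy [ -80.5 -326.8  388.9]
wrist salt_shaker 0.73 [ 541.3 -115.7   -1.3] tool xy [ -64.1 -124.6  389.3]
wrist salt_shaker 0.7 [ 574.9 -231.2   -4.3] tool xy [ -97.7 -240.1  392.1]
wrist pill_jar 0.68 [ 5.522e+02  2.787e+02 -1.000e-01] tool xy [-75.1 269.8 388.2]
wrist pill_jar 0.26 [542.7 127.8   2.1] tool xy [-65.5 118.9 386. ]
scene soy_bottle 0.96 [ 456.7 -211.6    7.4] tool xy [  20.5 -220.4  380.7]
scene soy_bottle 0.51 [545.8 126.5   3.2] tool xy [-68.6 117.6 384.8]
scene chili_bottle 0.55 [542.7 129.2   2.8] too
[... 366 characters left out ...]
.5  -2. ] tool xy [-72.4 274.6 390.1]
side soy_bottle 0.97 [ 454.5 -210.5    6.3] tool xy [  22.7 -219.3  381.8]
side soy_bottle 0.71 [ 453.1 -210.9   -1.9] tool xy [  24.1 -219.7  390. ]
side chili_bottle 0.61 [543.4 126.9   1. ] tool xy [-66.3 118.  387.1]
side spice_jar 0.69 [561.3   7.4   4. ] tool xy [-84.1  -1.5 384. ]
side salt_shaker 0.61 [ 541.5 -115.9   -1.2] tool xy [ -64.3 -124.8  389.2]
side salt_shaker 0.59 [ 5.714e+02 -2.351e+02  5.000e-01] tool xy [ -94.2 -244.   387.3]
side salt_shaker 0.49 [ 558.2 -315.     3.8] tool xy [ -80.9 -323.9  384. ]
side pill_jar 0.63 [546.9 278.4   0.7] tool xy [-69.8 269.5 387.4]
side pill_jar 0.15 [559.6   4.9   3.2] tool xy [-82.4  -4.  384.8]
```

View pics/s9.png

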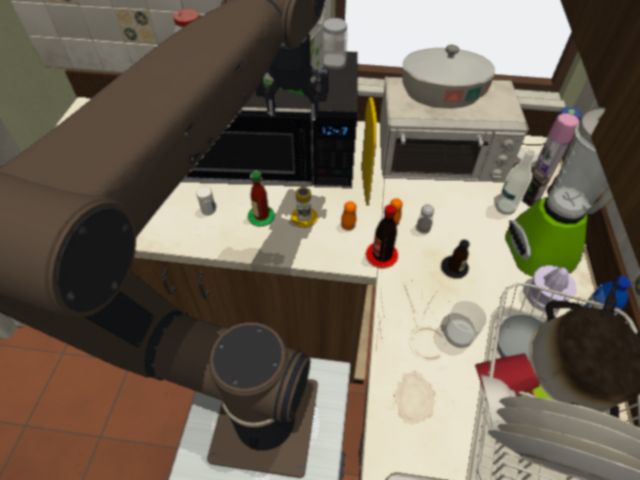

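View pics/d9.png

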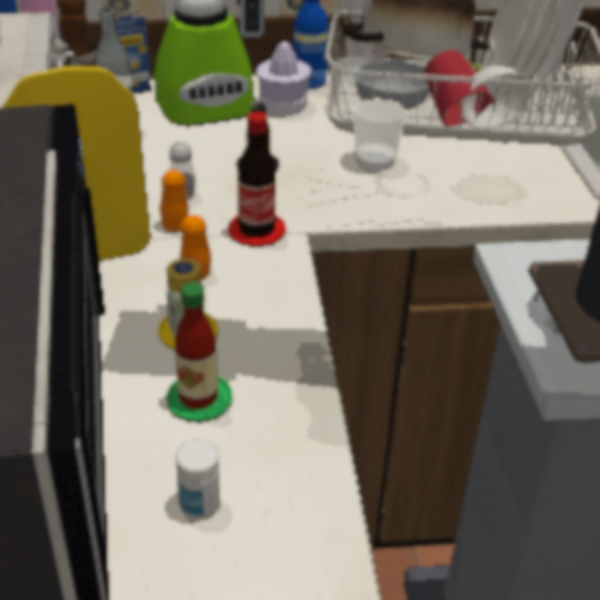

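All four stand upright on the right coasters: chili (260,205), spice jar (304,210), soy (383,240) and vanilla (457,258). The salt shaker and pill jar haven't moved, and the gripper is clear.

```bash
python3 -c "
from plant import env
print(env.close_job())"
```

```text
the job is handed in; nothing more can be done
None
```

I handed the job in at about 37 s of the 128 s limit: all three bottles and the spice jar stand upright on their matching coasters, and the salt shaker and white-lidded jar are where they were.

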